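Snug a tapered shim into a gluing jig

TASK

Lift the handled pot off the gluing jig and set it down gently, upright and wholly on the round cork mat. Then draw the shim out of its wooden rack by its handle and slide its blade straight down between the two cheeks of the jig until it drags snugly, the sprung cheek having given way by about two millimetres; do not force it in further. Finish while still gripping the shim, holding it still at that depth, and leave the toy car, the jar and the screwdriver alone.

Things in the scene. Friction and masses are not known exactly. Their poses are not given: they have to be found in the camera images.
- jig: Gluing jig fixed to the table: plywood base 150 x 150 x 12 mm, origin at the centre of its underside. Two upright wooden cheeks, top at height 84 mm, stand side by side on a head that floats along jig y by up to 8 mm either way (a push under 1 N moves it), so it centres itself on a blade. The gap between them runs along jig x. The jig's other parts (to 82 mm on +y) stay below 60 mm.
- fixed_cheek: The cheek on the -y side of the gap, rigid on the floating head; 70 mm long (along jig x), 20 mm thick. Origin at table height, mid-length, in its inner face's plane; axes as the jig's.
- fixed_lip (a point): Point on the fixed cheek's inner face, mid-length, 79 mm above the table, where the gap proper starts: above it both cheeks have a 45 degree bevel, 5 mm wide and high, as lead-in. The gap extends from here to jig +y; it is set anew each time, 2.8 to 5.8 mm wide, and is free down to 12 mm above the table.
- sprung_lip (a point): The same point on the sprung cheek's inner face, opposite fixed_lip across the gap.
- sprung_cheek (a joint): How far the sprung cheek (+y side of the gap, 70 x 20 mm like the other) has given way, in m: 0 at rest, grows as it is pushed away from the fixed cheek, stop at 0.008. Spring 4 N per mm, no preload. At 2 mm it squeezes a blade with 8 N; sliding the shim down then takes a push of roughly 7 to 12 N while it moves, less once stopped.
- pot_grip (a point): Middle of the pot's handle: a level wooden bar 52 mm long (along the pot's x), 12 mm wide, 12 mm high, joined by thin steel legs at its ends to the rim; free space of 42 mm between bar and rim. It lies 106 mm above the pot's underside. Axes are the pot's; z up.
- pot_center (a point): Centre of the open steel pot holding dowels (diameter 68 mm at the rim and 62 mm at the foot, 58 mm high, mass 0.2 to 0.5 kg), half-way up, 29 mm above its underside. It starts standing across the tops of the two cheeks, covering the gap. Axes are the pot's; z up.
- mat: Round cork mat, diameter 120 mm, 5 mm thick, fixed to the table to one side of the jig; origin at the centre of its underside. Its top is 5 mm above the table.
- rack: Wooden block 70 x 60 x 80 mm, fixed to the table to the other side of the jig, origin at the centre of its underside; a slot 22 mm (along its x) by 11 mm goes down through it at the centre, where the shim stands upright with its handle's shoulder on the block's top.
- shim_handle (a point): Centre of the shim's wooden handle, a block 32 mm wide (along the shim's x), 20 mm thick (along its y) and 50 mm high, 91 mm above the tip of the blade. z points up, away from the blade. Mass of the shim about 90 g.
- shim_tip (a point): Lower end of the shim's steel blade, on its middle line. The blade is 66 mm long below the handle, 20 mm wide (shim x), and tapers evenly in thickness (along shim y, both sides alike) from 2.0 mm at the tip to 9.7 mm at the handle. In use its x lies along the jig's x, either way round.
- car: Bystander: wooden toy car 110 x 50 x 55 mm, origin at the centre of its underside.
- jar: Bystander: jar, diameter 52 mm, 60 mm high, origin at the centre of its underside.
- driver: Bystander: screwdriver lying on the table, 170 mm long.
Things that resemble listed ones, but are neither listed nor needed, are in the scene too. Of the things shaped like the jig, the plywood one is meant.

How it is judged:
On the way, in this order (a step that is already met when the one before it is completed fails the run):
1. the pot stands upright on the cork mat, let go (horizontal distance between pot_center and mat below 0.03 m and height (world z) of pot_center below 0.04 m and angle between pot_center's own z axis and vertical below 0.1 rad and contact force between the fingers and pot below 0.1 N), for 0.3 s.
2. the shim is drawn up out of the rack in the fingers (height (world z) of shim_tip above 0.084 m and contact force between the fingers and shim above 1 N), for 0.2 s.
At the end, for the whole second after the job is handed in: Pot upright, released, within 30 mm of the mat's centre. Shim upright (0.15 rad), in line with the gap (0.25 rad), tip 8 mm or more into it and within 30 mm of mid-length, fixed cheek pressed over 1 N, sprung cheek back 0.6 to 3.1 mm; shim at rest, gripped by the fingers (all of step 1 and value of joint sprung_cheek between 0.0006 and 0.0031 m and contact force between shim and fixed_cheek above 1 N and z of shim_tip in the frame of jig below 0.071 m and x of shim_tip in the frame of jig between -0.03 and 0.03 m and angle between shim_tip's own z axis and vertical below 0.15 rad and angle between the x axis of shim_tip and the x axis of jig, either way round below 0.25 rad and contact force between the fingers and shim above 2 N and linear speed of shim below 0.01 m/s); the arm keeps its last pose, push and grip.
It fails at once if the pot is dropped or knocked off (contact force between the fingers and pot below 0.1 N and linear speed of pot above 0.45 m/s).
It fails at once if the pot is tipped over (angle between pot_center's own z axis and vertical above 0.8 rad).
It fails at once if the shim is forced in: the sprung cheek gives way by more than 4.5 mm (value of joint sprung_cheek above 0.0045 m).
It fails at once if the car, jar or screwdriver is moved by more than 30 mm (distance of any of car, jar, driver from where it was at the start of the episode above 0.03 m).
It also fails if it takes over 64 s, if anything falls off the work surface, if the arm or the gripper's body presses on something with over 40 N, if the wrist force passes 120 N, or if a joint passes its speed limit or range.

ROBOT

A 6-joint arm with a two-finger parallel gripper is mounted at the origin on the work surface. World frame = base frame: x ahead of the robot, y to its left, z up, the work surface at z = 0. Lengths are in m, angles in rad, forces in N, time in s.
With the tool pointing down it reaches from about 0.425 to 0.95 m from the base axis. Payload 3.5 kg.
Tool frame: the origin (TCP) lies on the centre line of the jaws, within the pads' length; the fingertips stand 14 mm ahead of it and the grasp point (between the pads) lies 5 mm behind it (tips_ahead is the distance from the TCP to the fingertips, in m); y points along the fingers, z is the direction in which the jaws open and shut, and the axes are right-handed (so a half turn about y gives the same grasp; the last joint's range is limited). The gripper opens to 85 mm and grips with 20 to 120 N. Pads are 22 mm wide; open, the fingers measure 114 mm over their backs; the gripper's body (76 mm by 85 mm) begins 54 mm behind the grasp point. The pads swing forward as they close: fully open they stand 13 mm farther back than shut.
Start: joints at [1.069, 0.286, 1.577, -0, 1.279, -0.15], TCP at [0.233, 0.634, 0.222] pointing down, gripper open.
Joint ranges: [-2.77, 2.77], [-0.9, 2.22], [0.21, 2.48], [-1.53, 4.67], [0.24, 2.81], [-2.84, 2.84]. Speed limits (rad/s): [2.79, 2.79, 3.14, 3.14, 3.14, 3.14].

INTERFACE

Orientations are given as a unit quaternion [x, y, z, w].
In Python, from plant import get_state, read_camera, sign_off, tips_ahead gives the robot as it stands.
- The arm moves only by the tool send_rows, never from a script. Its argument "plan" is a list of rows, each a list of 2 entries, a list of its own where there are three numbers: the shift along the tool's x, y, z in units of 12 cm (1.0 is 12 cm), then the turn, a rotation vector about the tool's x, y, z in units of 360 degrees (1.0 is 360 degrees). In form: [[[tx, ty, tz], [rx, ry, rz]], ...]. A call has 1 to 12 rows; each row shifts and turns the commanded pose from where the row before left it, along the tool's axes as they then stand; what a row does not reach is not made up. A row lasts 1/10 s, in which the tool goes at most 50 mm and 8.59 degrees, less where a joint would pass 70% of its speed; a pose out of reach is approached as far as the arm can. A call with a number of a shift or a turn outside -1 to 1 is refused whole. A call with a gripper value outside its range is refused whole. "gripper" is the closure, from 0 (fully open) to 1 (shut), set as the call begins (left out, the last holds). The fingers move at their own pace and stop on an object; "grip_force" is the grip in N (left out, the last holds). Time passes only in rows, so rows that do not move let the fingers close. It gives the time, the measured TCP pose, the force and the opening at its end, in the units of the state.
- get_state(): the state, without advancing time (a new reading comes with each control period).
- read_camera(name): name is "side" or "top" or "wrist"; returns a dict with "img" (480x640x3 uint8, blue, green, red), "fx", "fy", "cx", "cy" (pixels), "D" ([k1, k2, p1, p2, k3] as OpenCV has them; the pictures are not rectified), "world_from_camera" (4x4, takes a point from camera to world coordinates); the wrist camera has in their place "mount" (4x4, takes a point from camera to tool coordinates, whose origin is the TCP and whose axes are the tool frame's). Camera axes: x right, y down, z forward; pixel columns grow to the right and rows downward; lengths in m; the calibration is good to about 2 mm. A picture is of the moment at which its call begins: read the wrist's pose just before it. There is no depth.
- sign_off(): hands the job in, once; it reports no verdict.
The state is a dict: "time": time; "qpos": joint angles; "dq": joint speeds; "joint_efforts": joint torques, N m; "eef_pos": TCP position; "tcp_rot": TCP orientation; "contact_force": force on the tool from outside, world axes, zero at the start; "wrist_torque": the same for the moment, N m; "opening": opening from 0.0 (shut) to 1.0 (fully open).
Only numpy, scipy, OpenCV 4.12 (cv2) and the standard library are available. Lean on these libraries where they do the work, as an engineer would, in place of code of your own. Each camera call takes 0.05 s, during which the arm holds its last target. There are 200 camera calls.

## Working session

There is one attempt and no reset: what is moved stays moved. The work goes in short steps, Python scripts to look and compute and a tool call to move; the robot and the scene stay as the last step left them, time stands still between calls to the robot, and variables do not carry over. Pictures are saved under pics/ and viewed, about 8 in all and at most 12, crops included, and the job is handed in when it is done.

Besides the shell and the picture viewer there is one more tool, called after ">>>" as name(argument=value, ...), one argument or row to a line, values as JSON. send_rows: Moves the arm, as the interface text tells. Its arguments: {"type":"object","properties":{"plan":{"type":"array"},"gripper":{"type":"number"},"grip_force":{"type":"number"}},"required":["plan"]}

```bash
mkdir -p pics; ls
python3 - <<'E'
from plant import *
import cv2
s=get_state();print(s)
print(tips_ahead if not callable(tips_ahead) else tips_ahead())
for n in("top","side"):
    c=read_camera(n);cv2.imwrite(f"pics/{n}0.png",c["img"]);print(n,c["fx"],c["fy"],c["cx"],c["cy"],c["D"],c["world_from_camera"])
E
```

```text
pics
{'time': 0.0, 'qpos': array([ 1.06900334e+00,  2.87189078e-01,  1.57820480e+00,  1.04223768e-05,
        1.27863413e+00, -1.50038977e-01]), 'dq': array([-0.0016451 ,  0.00177158,  0.00052974, -0.00092492,  0.0007933 ,
       -0.00238313]), 'joint_efforts': array([-9.22017534e-04, -4.05959594e+01, -2.92638320e+01, -1.52463504e-04,
        5.67119743e-03, -1.97852563e-05]), 'eef_pos': array([0.232222  , 0.63305139, 0.22061657]), 'tcp_rot': array([ 0.69701244, -0.12400364,  0.1234456 , -0.6953833 ]), 'contact_force': array([-0.53281648,  0.26789621,  0.24173861]), 'wrist_torque': array([ 0.0199009 , -0.04004444,  0.02836037]), 'opening': 1.0001469978956992}
0.014
top 452.0060688676177 452.0060688676177 320.5464539854961 235.96354557204788 [-0.10271725  0.          0.          0.          0.        ] [[ 0.01278892 -0.98445164  0.17518965  0.3820915 ]
 [-0.99991202 -0.0119743   0.00570625 -0.06348415]
 [-0.00351975 -0.17524721 -0.98451817  1.20234815]
 [ 0.          0.          0.          1.        ]]
side 438.4500829534835 438.4500829534835 321.1513436703813 239.665612025018 [-0.03606847  0.          0.          0.          0.        ] [[ 0.80949925 -0.34254983  0.47683391  0.13295572]
 [-0.58668939 -0.44081467  0.67932171 -0.70321918]
 [-0.02250616 -0.82966381 -0.5578095   0.64768909]
 [ 0.          0.          0.          1.        ]]
```

View pics/top0.png

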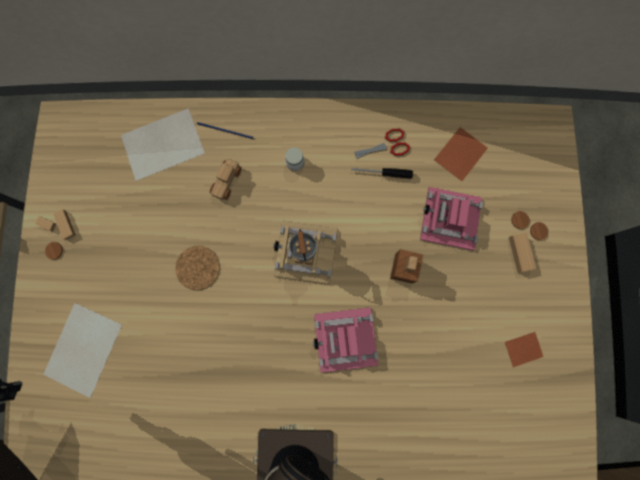

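View pics/side0.png

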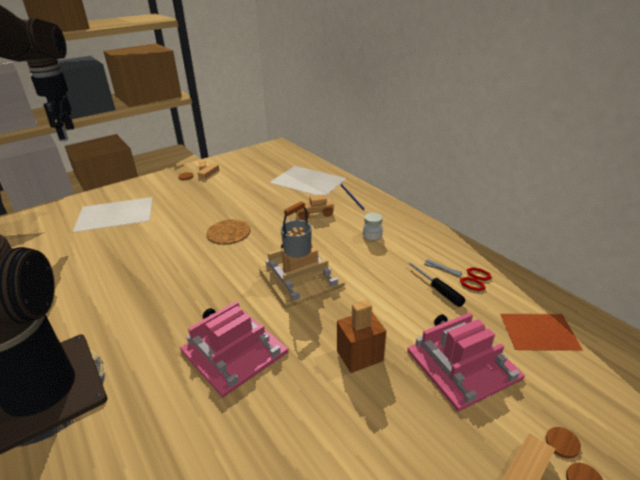

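The top view shows the plywood jig with the pot at (305,252). The pink look-alikes at (346,340) and (452,218) are decoys. The cork mat is at (198,268); the small brown discs at (520,220), (539,231) and (54,250) are not mats. The rack with the shim is at (406,266), and the loose wooden blocks at (524,254) and (64,224) are not shims. The driver is at (385,172), the jar at (294,160) and the car at (225,180). I choose the plywood jig, the cork mat and the rack, and will check them in a close crop.

```bash
cat > h.py <<'E'
import numpy as np, cv2
from plant import *
from scipy.spatial.transform import Rotation as R
def cam(n):
    s=get_state(); c=read_camera(n)
    if n=="wrist":
        T=np.eye(4);T[:3,:3]=R.from_quat(s["tcp_rot"]).as_matrix();T[:3,3]=s["eef_pos"]
        c["world_from_camera"]=T@c["mount"]
    c["K"]=np.array([[c["fx"],0,c["cx"]],[0,c["fy"],c["cy"]],[0,0,1]]);return c
def ray(c,uv):
    p=cv2.undistortPoints(np.array(uv,float).reshape(-1,1,2),c["K"],np.array(c["D"],float)).reshape(-1,2)
    W=c["world_from_camera"]; d=np.c_[p,np.ones(len(p))]@W[:3,:3].T
    return W[:3,3],d
def onz(c,uv,z):
    o,d=ray(c,uv); return o+d*((z-o[2])/d[:,2])[:,None]
def proj(c,X):
    W=np.linalg.inv(c["world_from_camera"]);r,_=cv2.Rodrigues(W[:3,:3])
    return cv2.projectPoints(np.array(X,float).reshape(-1,3),r,W[:3,3],c["K"],np.array(c["D"],float))[0].reshape(-1,2)
def tri(c1,u1,c2,u2):
    o1,d1=ray(c1,u1);o2,d2=ray(c2,u2);d1=d1[0];d2=d2[0]
    t=np.linalg.lstsq(np.c_[d1,-d2],o2-o1,rcond=None)[0];a=o1+d1*t[0];b=o2+d2*t[1];return (a+b)/2,np.linalg.norm(a-b)
E
python3 - <<'E'
from h import *
t=cam("top")["img"];s=cam("side")["img"]
a=cv2.resize(t[215:290,265:345],(400,375),interpolation=cv2.INTER_CUBIC)
b=cv2.resize(t[240:290,385:430],(337,375),interpolation=cv2.INTER_CUBIC)
e=cv2.resize(s[195:315,255:395],(400,343),interpolation=cv2.INTER_CUBIC)[:225]
f=cv2.resize(s[295:375,325:395],(337,385),interpolation=cv2.INTER_CUBIC)[:225]
img=np.vstack([np.hstack([a,b]),np.hstack([e,f])])
cv2.imwrite("pics/crop1.png",img)
c=cam("top")
h=cv2.cvtColor(t,cv2.COLOR_BGR2HSV);print(h[268,198],h[350,110],h[330,160])
print("mat",onz(c,[[198,268],[176,268],[220,268]],.005))
E
```

```text
[ 16 125 129] [ 22  39 150] [ 20  92 155]
mat [[0.50391153 0.27091098 0.005     ]
 [0.50289552 0.33115184 0.005     ]
 [0.50487296 0.21120114 0.005     ]]
```

View pics/crop1.png

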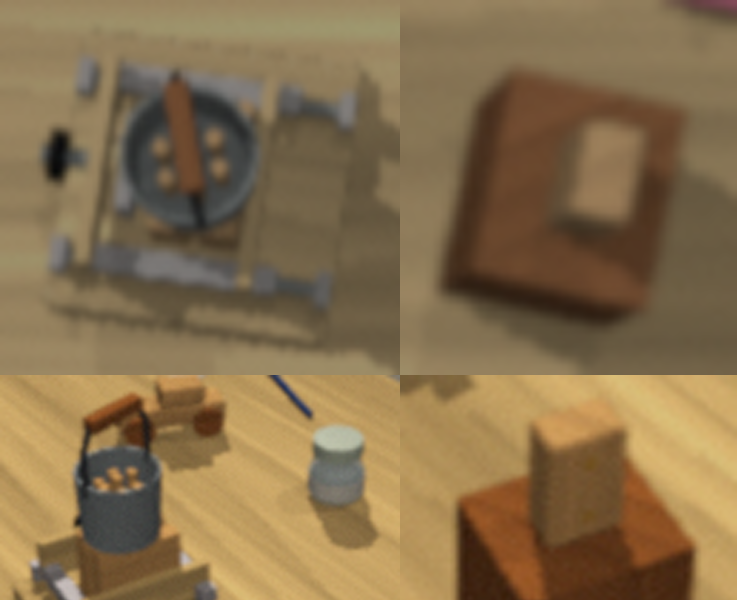

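The crop confirms the pot on the plywood jig, with bar ends at about (300,231) and (304,253) in the top view. The shim handle stands in the rack with its top centre at about (413,263).

Run:
```python
from h import *
c=cam("top");w=cam("wrist")
np.set_printoptions(precision=4,suppress=True)
print("bar",onz(c,[[300,231],[304,253]],.196))
f=lambda x,y:[385+(x-400)/7.49,240+y/7.5]
print("shim top",onz(c,[f(580,120),f(648,128),f(632,222),f(560,215)],.130))
g=lambda x,y:[265+x/5,215+y/5]
print("jig base corners",onz(c,[g(352,65),g(325,345),g(50,305),g(85,30)],.012))
h=cv2.cvtColor(c["img"],cv2.COLOR_BGR2HSV)
print("rim",onz(c,[g(190,158)],.142))
print(R.from_quat(get_state()["tcp_rot"]).as_matrix())
print(w["mount"],w["fx"],w["cx"],w["cy"],w["D"])
```

```text
bar [[ 0.572  -0.0109  0.196 ]
 [ 0.5218 -0.021   0.196 ]]
shim top [[ 0.5267 -0.2702  0.13  ]
 [ 0.5243 -0.2921  0.13  ]
 [ 0.4941 -0.2862  0.13  ]
 [ 0.4961 -0.2632  0.13  ]]
jig base corners [[ 0.6161 -0.0962  0.012 ]
 [ 0.466  -0.0831  0.012 ]
 [ 0.4851  0.0622  0.012 ]
 [ 0.6336  0.0478  0.012 ]]
rim [[ 0.5446 -0.016   0.142 ]]
[[ 0.9387 -0.0003  0.3446]
 [-0.3446 -0.0004  0.9387]
 [-0.0001 -1.     -0.0005]]
[[ 0.0012  0.9646  0.2638 -0.0664]
 [-0.0006 -0.2638  0.9646 -0.1512]
 [ 1.     -0.0013  0.0002 -0.0006]
 [ 0.      0.      0.      1.    ]] 381.1775485968019 313.21954365428405 244.1904958343731 [-0.0349  0.      0.      0.      0.    ]
```

>>> send_rows(
  plan=[
    [[0,-0.125,0],[0,-0.022,0]],
    [[0,-0.125,0],[0,-0.022,0]],
    [[0,-0.125,0],[0,-0.022,0]],
    [[0,-0.125,0],[0,-0.022,0]],
    [[0.0836,0,-0.3234],[0,0,0]],
    [[0.0836,0,-0.3234],[0,0,0]],
    [[0.0836,0,-0.3234],[0,0,0]],
    [[0.0836,0,-0.3234],[0,0,0]],
    [[0.0836,0,-0.3234],[0,0,0]],
    [[0.0836,0,-0.3234],[0,0,0]],
    [[0.0836,0,-0.3234],[0,0,0]],
    [[0.0836,0,-0.3234],[0,0,0]],
  ],
  gripper=0.4,
  grip_force=40,
)

```text
time: 1.55
eef_pos: [0.3736, 0.344, 0.2822]
tcp_rot: [-0.703, -0.071, 0.071, 0.704]
contact_force: [0.3, -0.1, -0.0]
opening: 0.602
```

>>> send_rows(
  plan=[
    [[0.0836,0,-0.3234],[0,0,0]],
    [[0.0836,0,-0.3234],[0,0,0]],
    [[0.0836,0,-0.3234],[0,0,0]],
    [[0.0836,0,-0.3234],[0,0,0]],
    [[0.0836,0,-0.3234],[0,0,0]],
    [[0.0836,0,-0.3234],[0,0,0]],
    [[0.0836,0,-0.3234],[0,0,0]],
    [[0.0836,0,-0.3234],[0,0,0]],
    [[0.0836,0,-0.3234],[0,0,0]],
    [[0.0836,0,-0.3234],[0,0,0]],
    [[0,0,0],[0,0,0]],
    [[0,0,0],[0,0,0]],
  ],
)

```text
time: 2.75
eef_pos: [0.549, -0.0153, 0.2818]
tcp_rot: [-0.703, -0.07, 0.071, 0.704]
contact_force: [-0.6, -0.5, -0.2]
opening: 0.601
```

Run:
```python
from h import *
np.set_printoptions(precision=4,suppress=True)
c=cam("wrist");s=get_state();print(s["time"],s["eef_pos"],R.from_quat(s["tcp_rot"]).as_matrix(),s["opening"])
np.save("w1.npy",c,allow_pickle=True)
im=c["img"].copy()
for p in proj(c,[[.572,-.0109,.196],[.5218,-.021,.196]]): cv2.circle(im,tuple(int(v) for v in p),3,(0,255,0),-1)
cv2.imwrite("pics/w1.png",im)
```

```text
2.8 [ 0.5488 -0.0145  0.2819] [[ 0.9799 -0.0005 -0.1994]
 [ 0.1994  0.0006  0.9799]
 [-0.0004 -1.      0.0007]] 0.6005830177747822
```

View pics/w1.png

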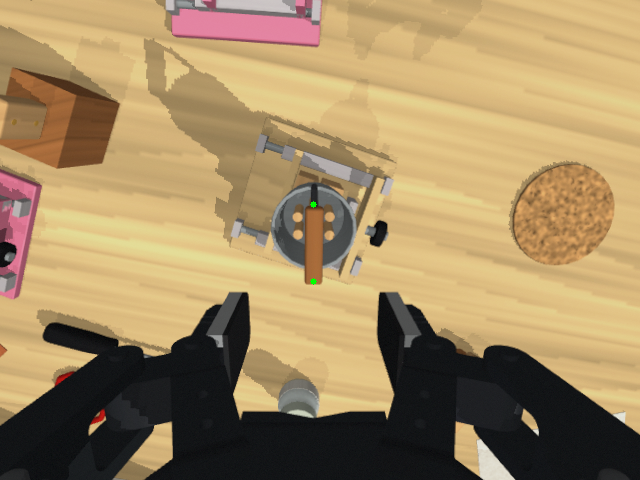

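The bar, from about (314,207) to (313,284), lies midway between the jaws and matches the estimate. The mat is centred near (562,213). Descending to grasp.

>>> send_rows(
  plan=[
    [[0,0.16,0],[0,0,0]],
    [[0,0.16,0],[0,0,0]],
    [[0,0.16,0],[0,0,0]],
    [[0,0.16,0],[0,0,0]],
    [[0,0.16,0],[0,0,0]],
    [[0,0,0],[0,0,0]],
    [[0,0,0],[0,0,0]],
  ],
)

```text
time: 3.5
eef_pos: [0.5487, -0.0136, 0.1864]
tcp_rot: [-0.703, -0.071, 0.072, 0.704]
contact_force: [0.1, -0.4, -0.3]
opening: 0.599
```

>>> send_rows(
  plan=[
    [[0,0,0],[0,0,0]],
    [[0,0,0],[0,0,0]],
    [[0,0,0],[0,0,0]],
    [[0,0,0],[0,0,0]],
    [[0,0,0],[0,0,0]],
    [[0,0,0],[0,0,0]],
  ],
  gripper=1.0,
  grip_force=60,
)

```text
time: 4.1
eef_pos: [0.5494, -0.0149, 0.1867]
tcp_rot: [0.704, 0.071, -0.071, -0.703]
contact_force: [-0.3, -0.6, 3.0]
opening: 0.001
```

Run:
```python
from h import *
np.set_printoptions(precision=4,suppress=True)
s=get_state();print(s["eef_pos"],s["opening"])
c=np.load("w1.npy",allow_pickle=True).item()
# mat in wrist view: pick by saturation/brightness texture
h=cv2.cvtColor(c["img"],cv2.COLOR_BGR2HSV)
print(h[205:221:5,550:575:6].tolist(),h[120,560],h[280,560])
m=((h[...,1]>110)&(h[...,0]<22)).astype(np.uint8)*255;m[:, :480]=0;m[:120]=0;m[300:]=0
m=cv2.morphologyEx(m,cv2.MORPH_CLOSE,np.ones((9,9)));m=cv2.morphologyEx(m,cv2.MORPH_OPEN,np.ones((9,9)))
k=max(cv2.findContours(m,0,2)[0],key=cv2.contourArea);P=onz(c,k.reshape(-1,2),.005)
print(len(k),cv2.minEnclosingCircle(P[:,:2].astype(np.float32)))
print("by eye",onz(c,[[562,213]],.005))
```

```text
[ 0.5494 -0.0149  0.1867] 0.0012979733368183772
[[[16, 140, 184], [16, 142, 185], [16, 141, 163], [16, 141, 193], [16, 142, 196]], [[15, 138, 137], [16, 139, 162], [16, 142, 203], [16, 140, 164], [16, 142, 189]], [[16, 139, 196], [16, 140, 166], [16, 141, 205], [16, 141, 183], [16, 141, 161]], [[16, 139, 171], [16, 140, 195], [16, 141, 196], [16, 140, 186], [16, 141, 212]]] [ 19 109 211] [ 19 108 215]
135 ((0.5086238980293274, 0.27142852544784546), 0.061839114874601364)
by eye [[0.5051 0.2693 0.005 ]]
```

Run:
```python
from h import *
a=cam("wrist")["img"];b=cam("side")["img"]
cv2.imwrite("pics/w2.png",np.hstack([a[150:400,160:460],cv2.resize(b[140:290,230:380],(250,250))]))
```

```text
(no output)
```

View pics/w2.png

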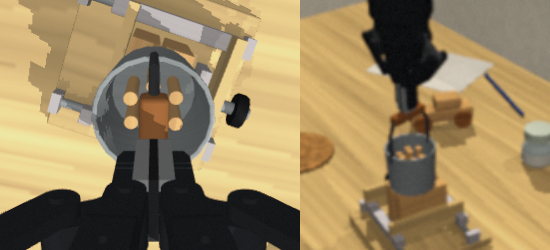

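Run:
```python
from h import *
np.set_printoptions(precision=4,suppress=True)
c=np.load("w1.npy",allow_pickle=True).item();w=cam("wrist")
s=get_state();T=np.eye(4);T[:3,:3]=R.from_quat(s["tcp_rot"]).as_matrix();T[:3,3]=s["eef_pos"]
for y in(-.005,0,.014): print("tool pt",y,proj(w,(T@[0,y,0,1])[:3]))
print("bar near end now, as px crop(155,137)->",onz(w,[[315,287],[315,245]],.196), "proj",proj(w,[[.572,-.0109,.196],[.5218,-.021,.196]]))
t=cam("top"); S=cam("side")
print("side proj of bar ends",proj(S,[[.572,-.0109,.196],[.5218,-.021,.196]]),"TCP",proj(S,s["eef_pos"]))
for a,b in(((300,231),(313,284)),((304,253),(314,207))): print(tri(t,[a],c,[b]))
```

```text
tool pt -0.005 [[315.0057 306.1581]]
tool pt 0 [[314.9438 301.2624]]
tool pt 0.014 [[314.7884 288.9654]]
bar near end now, as px crop(155,137)-> [[ 0.5394 -0.0169  0.196 ]
 [ 0.5224 -0.0204  0.196 ]] proj [[313.5685 360.1199]
 [313.7727 243.2526]]
side proj of bar ends [[302.048  201.6377]
 [284.5082 210.8726]] TCP [[294.4132 209.4317]]
(array([ 0.57  , -0.0117,  0.2068]), np.float64(0.00037341894090530217))
(array([ 0.5147, -0.0228,  0.2478]), np.float64(0.0006721287138190646))
```

Run:
```python
from h import *
np.set_printoptions(precision=4,suppress=True)
t=cam("top"); S=cam("side"); w=np.load("w1.npy",allow_pickle=True).item()
def bar(im,x0,x1,y0,y1):
    h=cv2.cvtColor(im,cv2.COLOR_BGR2HSV).astype(int);m=(((h[...,0]<15)&(h[...,1]>120)&(h[...,2]>40))).astype(np.uint8)
    z=np.zeros_like(m);z[y0:y1,x0:x1]=m[y0:y1,x0:x1]
    n,l,st,ce=cv2.connectedComponentsWithStats(z);i=1+np.argmax(st[1:,4]);r=cv2.minAreaRect(cv2.findNonZero((l==i).astype(np.uint8)))
    bp=cv2.boxPoints(r);print(st[i],ce[i],r);return ce[i]
a=bar(cv2.imread("pics/top0.png"),285,325,220,270)
b=bar(cv2.imread("pics/side0.png"),270,315,195,225)
d=bar(w["img"],285,345,190,300)
print("ts",tri(t,[a],S,[b]),"tw",tri(t,[a],w,[d]),"sw",tri(S,[b],w,[d]))
print("now:");a=bar(t["img"],285,325,220,270);b=bar(S["img"],270,315,195,225)
```

```text
[298 231   8  23  95] [301.4211 242.3684] ((301.34002685546875, 242.11997985839844), (22.36068344116211, 4.382693290710449), 79.69515228271484)
[285 202  21  18 194] [296.8041 210.1856] ((295.0, 210.5), (17.0, 20.0), 90.0)
[ 305  206   19   78 1372] [313.4308 244.1181] ((314.0, 244.5), (77.0, 18.0), 90.0)
ts (array([ 0.5509, -0.0156,  0.184 ]), np.float64(0.006647575452592435)) tw (array([ 0.5443, -0.016 ,  0.2067]), np.float64(0.001553668945893577)) sw (array([ 0.5522, -0.0162,  0.1839]), np.float64(0.003815738532415815))
now:
[301 248   4   5  15] [302.6667 250.1333] ((302.5, 250.0), (4.0, 3.0), 90.0)
[285 201  21  19 168] [297.1607 210.4226] ((295.0, 210.0), (18.0, 20.0), 90.0)
```

Run:
```python
from h import *
a=cam("wrist")["img"];b=cam("side")["img"]
A=cv2.resize(a[200:400,250:380],(390,600),interpolation=cv2.INTER_CUBIC);A=cv2.convertScaleAbs(A,alpha=1.6,beta=25)
B=cv2.resize(b[170:270,265:330],(390,600),interpolation=cv2.INTER_CUBIC);B=cv2.convertScaleAbs(B,alpha=1.6,beta=25)
cv2.imwrite("pics/w3.png",np.hstack([A,B]));print(get_state()["opening"],get_state()["contact_force"])
```

```text
-0.004038228538905552 [-0.33103645 -0.10744905  5.33428613]
```

View pics/w3.png

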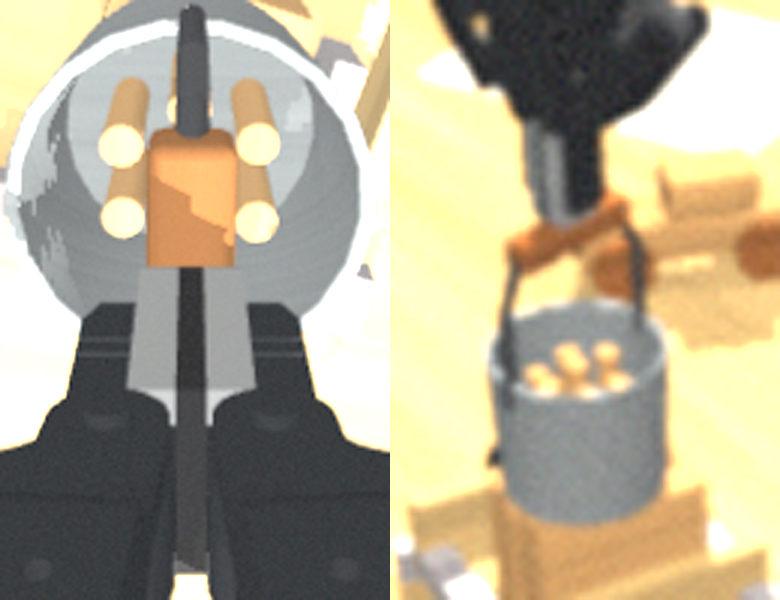

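Run:
```python
from h import *
import plant
np.set_printoptions(precision=4,suppress=True)
print(tips_ahead, getattr(plant,"tips_ahead"))
w=cam("wrist");T=w["world_from_camera"]@np.linalg.inv(w["mount"])
for x in(-.011,0,.011):
  for y in(-.02,-.01,0,.014): print("tool pt",x,y,proj(w,(T@[x,y,0,1])[:3]), proj(w,(T@[x,y,-.012,1])[:3])-proj(w,(T@[x,y,.012,1])[:3]))
```

```text
0.014 0.014
tool pt -0.011 -0.02 [[315.2264 295.7413]] [[-64.6776   0.0932]]
tool pt -0.011 -0.01 [[315.0793 285.7908]] [[-60.5609   0.0858]]
tool pt -0.011 0 [[314.9498 277.0304]] [[-56.9345   0.0796]]
tool pt -0.011 0.014 [[314.7924 266.3916]] [[-52.5281   0.0723]]
tool pt 0 -0.02 [[315.2184 322.658 ]] [[-63.3214   0.0946]]
tool pt 0 -0.01 [[315.0749 311.2316]] [[-59.378    0.0871]]
tool pt 0 0 [[314.9482 301.1425]] [[-55.8939   0.0807]]
tool pt 0 0.014 [[314.7938 288.8536]] [[-51.6473   0.0732]]
tool pt 0.011 -0.02 [[315.21  348.434]] [[-62.0003   0.0958]]
tool pt 0.011 -0.01 [[315.0702 335.6701]] [[-58.2231   0.0881]]
tool pt 0.011 0 [[314.9463 324.3674]] [[-54.8759   0.0816]]
tool pt 0.011 0.014 [[314.7948 310.5593]] [[-50.7839   0.074 ]]
```

The closed tips rest on top of the bar, with 5 N upward on the tool. Both views put the real tips about 9 mm behind the TCP rather than 14 mm ahead, so the fingers reach about 23 mm less than stated. I'll raise, open, and go in deeper.

>>> send_rows(
  plan=[
    [[0,-0.17,0],[0,0,0]],
    [[0,-0.17,0],[0,0,0]],
    [[0,0,0],[0,0,0]],
  ],
)

```text
time: 4.9
eef_pos: [0.5503, -0.015, 0.229]
tcp_rot: [0.704, 0.073, -0.07, -0.703]
contact_force: [0.1, 0.2, -0.5]
opening: -0.001
```

>>> send_rows(
  plan=[
    [[0,0,0],[0,0,0]],
    [[0,0,0],[0,0,0]],
    [[0,0,0],[0,0,0]],
    [[0,0,0],[0,0,0]],
    [[0,0.135,0],[0,0,0]],
    [[0,0.135,0],[0,0,0]],
    [[0,0.135,0],[0,0,0]],
    [[0,0.135,0],[0,0,0]],
    [[0,0,0],[0,0,0]],
  ],
  gripper=0.4,
)

```text
time: 5.8
eef_pos: [0.547, -0.0143, 0.1588]
tcp_rot: [-0.703, -0.069, 0.073, 0.704]
contact_force: [0.3, 0.5, -0.0]
opening: 0.602
```

>>> send_rows(
  plan=[
    [[0,0,0],[0,0,0]],
    [[0,0,0],[0,0,0]],
    [[0,0,0],[0,0,0]],
    [[0,0,0],[0,0,0]],
    [[0,0,0],[0,0,0]],
    [[0,0,0],[0,0,0]],
  ],
  gripper=1.0,
  grip_force=60,
)

```text
time: 6.4
eef_pos: [0.5499, -0.0149, 0.1634]
tcp_rot: [0.704, 0.072, -0.07, -0.703]
contact_force: [-0.1, -0.3, 5.1]
opening: 0.127
```

>>> send_rows(
  plan=[
    [[0,-0.04,0],[0,0,0]],
    [[0,-0.08,0],[0,0,0]],
    [[0,-0.12,0],[0,0,0]],
    [[0,-0.12,0],[0,0,0]],
    [[0,-0.09,0],[0,0,0]],
    [[0,-0.05,0],[0,0,0]],
    [[0,0,0],[0,0,0]],
  ],
)

```text
time: 7.1
eef_pos: [0.5498, -0.0148, 0.2237]
tcp_rot: [0.704, 0.072, -0.07, -0.703]
contact_force: [-0.0, -0.5, -1.9]
opening: 0.127
```

>>> send_rows(
  plan=[
    [[0.006,0,0.1],[0,0,0]],
    [[0.01,0,0.17],[0,0,0]],
    [[0.013,0,0.23],[0,0,0]],
    [[0.015,0,0.25],[0,0,0]],
    [[0.015,0,0.25],[0,0,0]],
    [[0.015,0,0.25],[0,0,0]],
    [[0.015,0,0.25],[0,0,0]],
    [[0.015,0,0.25],[0,0,0]],
    [[0.015,0,0.25],[0,0,0]],
    [[0.013,0,0.2],[0,0,0]],
    [[0.01,0,0.13],[0,0,0]],
    [[0.006,0,0.07],[0,0,0]],
  ],
)

```text
time: 8.3
eef_pos: [0.508, 0.2724, 0.2212]
tcp_rot: [0.704, 0.071, -0.072, -0.703]
contact_force: [-0.4, -0.8, -2.7]
opening: 0.127
```

Run:
```python
from h import *
np.set_printoptions(precision=4,suppress=True)
s=get_state();print(s["eef_pos"],s["opening"],s["contact_force"])
w=cam("wrist");t=cam("top");S=cam("side")
np.save("tj.npy",t,allow_pickle=True)
A=cv2.resize(S["img"][130:330,190:390],(400,400));B=cv2.resize(t["img"][215:290,265:345],(400,375),interpolation=cv2.INTER_CUBIC)
C=w["img"][60:400,160:460]
out=np.zeros((600,800,3),np.uint8);out[:400,:400]=A;out[:375,400:]=B;out[400:600,0:300]=C[100:300];cv2.imwrite("pics/p4.png",out)
```

```text
[0.508  0.2724 0.2212] 0.12680298494526204 [-0.3874 -0.7705 -2.6696]
```

View pics/p4.png

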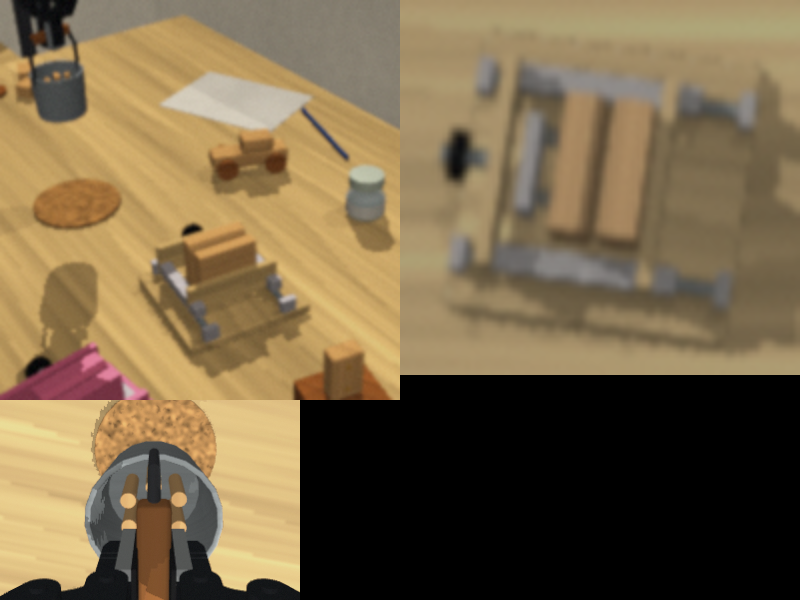

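The pot hangs upright with the mat below it. In the bare jig, two cheeks with the gap between them run roughly along world x.

>>> send_rows(
  plan=[
    [[0,0.08,0],[0,0,0]],
    [[0,0.16,0],[0,0,0]],
    [[0,0.2,0],[0,0,0]],
    [[0,0.2,0],[0,0,0]],
    [[0,0.17,0],[0,0,0]],
    [[0,0.12,0],[0,0,0]],
    [[0,0.07,0],[0,0,0]],
    [[0,0.04,0],[0,0,0]],
    [[0,0.02,0],[0,0,0]],
    [[0,0.02,0],[0,0,0]],
    [[0,0.02,0],[0,0,0]],
    [[0,0,0],[0,0,0]],
  ],
)

```text
time: 9.65
eef_pos: [0.509, 0.2711, 0.0902]
tcp_rot: [-0.704, -0.071, 0.071, 0.704]
contact_force: [0.7, 0.6, -3.1]
opening: 0.127
```

>>> send_rows(
  plan=[
    [[0,0.017,0],[0,0,0]],
    [[0,0.017,0],[0,0,0]],
    [[0,0,0],[0,0,0]],
  ],
)

```text
time: 9.95
eef_pos: [0.5086, 0.2709, 0.0856]
tcp_rot: [0.704, 0.071, -0.071, -0.703]
contact_force: [-0.7, -0.1, -1.5]
opening: 0.123
```

>>> send_rows(
  plan=[
    [[0,0.01,0],[0,0,0]],
    [[0,0.008,0],[0,0,0]],
    [[0,0,0],[0,0,0]],
  ],
)

```text
time: 10.25
eef_pos: [0.5092, 0.2711, 0.0846]
tcp_rot: [-0.703, -0.071, 0.071, 0.704]
contact_force: [-1.3, -0.1, 1.7]
opening: 0.126
```

>>> send_rows(
  plan=[
    [[0,0,0],[0,0,0]],
    [[0,0,0],[0,0,0]],
    [[0,0,0],[0,0,0]],
    [[0,0,0],[0,0,0]],
    [[0,-0.08,0],[0,0,0]],
    [[0,-0.2,0],[0,0,0]],
    [[0,-0.25,0],[0,0,0]],
    [[0,-0.25,0],[0,0,0]],
    [[0,-0.25,0],[0,0,0]],
  ],
  gripper=0.4,
)

```text
time: 11.15
eef_pos: [0.5089, 0.271, 0.2094]
tcp_rot: [-0.703, -0.071, 0.071, 0.704]
contact_force: [0.4, 0.0, 0.6]
opening: 0.6
```

Run:
```python
from h import *
np.set_printoptions(precision=4,suppress=True)
s=get_state();print(s["time"],s["eef_pos"],s["opening"])
w=cam("wrist");h=cv2.cvtColor(w["img"],cv2.COLOR_BGR2HSV)
S=cam("side");t=cam("top")
out=np.hstack([w["img"][60:360,130:530],cv2.resize(S["img"][150:250,165:298],(400,300))])
# jig zoom top (4 cheeks) below
out=np.vstack([out,np.hstack([cv2.resize(t["img"][225:280,285:340],(400,300),interpolation=cv2.INTER_CUBIC),cv2.resize(t["img"][240:290,385:435],(400,300),interpolation=cv2.INTER_CUBIC)])])
cv2.imwrite("pics/p5.png",out)
```

```text
11.15 [0.5089 0.271  0.2094] 0.599515572501443
```

View pics/p5.png

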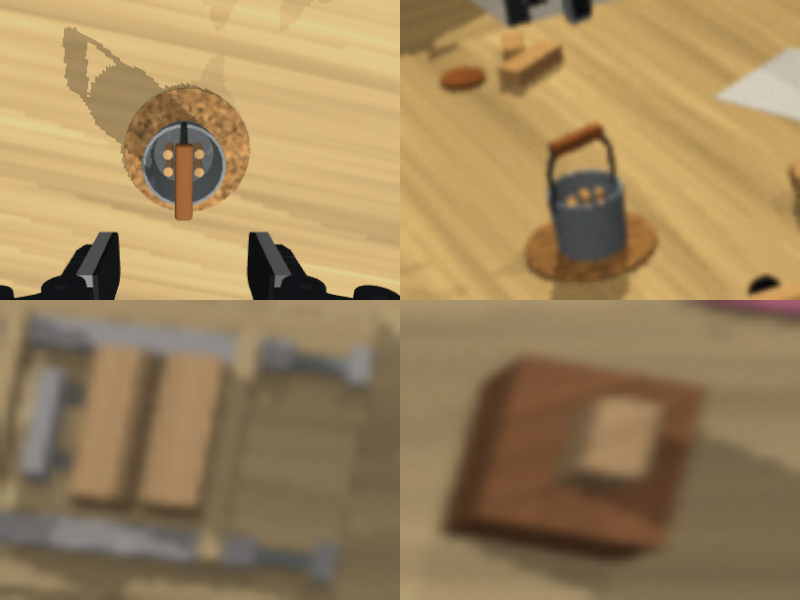

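The pot stands upright and well inside the mat. Moving to the shim.

>>> send_rows(
  plan=[
    [[0,0,0],[0,0.0218,0]],
    [[0,0,0],[0,0.0218,0]],
    [[0,0,0],[0,0.0218,0]],
    [[0.069,0,-0.32],[0,0,0]],
    [[0.069,0,-0.32],[0,0,0]],
    [[0.069,0,-0.32],[0,0,0]],
    [[0.069,0,-0.32],[0,0,0]],
    [[0.069,0,-0.32],[0,0,0]],
    [[0.069,0,-0.32],[0,0,0]],
    [[0.069,0,-0.32],[0,0,0]],
    [[0.069,0,-0.32],[0,0,0]],
    [[0.069,0,-0.32],[0,0,0]],
  ],
)

```text
time: 12.5
eef_pos: [0.5088, -0.0838, 0.206]
tcp_rot: [-0.703, 0.075, -0.073, 0.703]
contact_force: [0.5, 0.9, 0.0]
opening: 0.598
```

>>> send_rows(
  plan=[
    [[0.069,0,-0.32],[0,0,0]],
    [[0.069,0,-0.32],[0,0,0]],
    [[0.069,0,-0.32],[0,0,0]],
    [[0.069,0,-0.32],[0,0,0]],
    [[0.069,0,-0.32],[0,0,0]],
    [[0,0,0],[0,0,0]],
    [[0,0,0],[0,0,0]],
  ],
)

```text
time: 13.2
eef_pos: [0.5095, -0.279, 0.2058]
tcp_rot: [-0.702, 0.076, -0.074, 0.704]
contact_force: [-0.6, 0.3, 0.3]
opening: 0.597
```

Run:
```python
from h import *
np.set_printoptions(precision=4,suppress=True)
w=cam("wrist");s=get_state();print(s["time"],s["eef_pos"],R.from_quat(s["tcp_rot"]).as_matrix())
np.save("w2.npy",w,allow_pickle=True)
print(proj(w,[[.5267,-.2702,.13],[.5243,-.2921,.13],[.4941,-.2862,.13],[.4961,-.2632,.13]]))
cv2.imwrite("pics/w6.png",w["img"])
```

```text
13.25 [ 0.5097 -0.2782  0.206 ] [[ 0.978  -0.002   0.2087]
 [-0.2087  0.0021  0.978 ]
 [-0.0024 -1.      0.0016]]
[[333.431  273.9972]
 [298.7463 277.4292]
 [297.2446 230.0128]
 [334.7704 225.3514]]
```

View pics/w6.png

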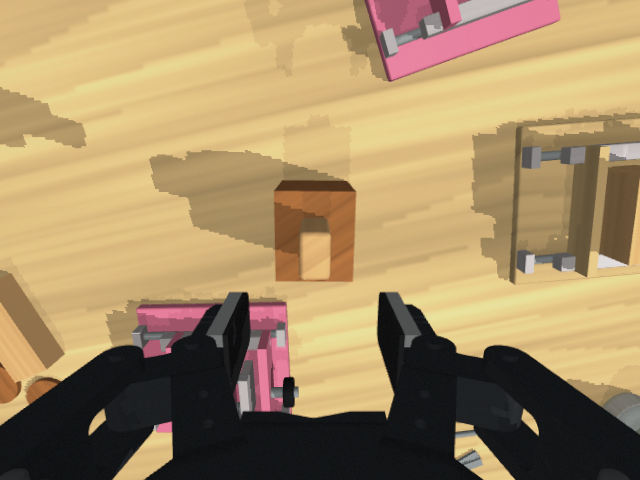

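The handle top is centred at about (315,256), between the jaws and square to them. Descending, gripping and drawing it up.

>>> send_rows(
  plan=[
    [[0.025,0.17,0],[0,0,0]],
    [[0,0.2,0],[0,0,0]],
    [[0,0.2,0],[0,0,0]],
    [[0,0.2,0],[0,0,0]],
    [[0,0.16,0],[0,0,0]],
    [[0,0.11,0],[0,0,0]],
    [[0,0,0],[0,0,0]],
  ],
)

```text
time: 13.95
eef_pos: [0.512, -0.2773, 0.0801]
tcp_rot: [-0.702, 0.075, -0.072, 0.704]
contact_force: [0.1, 0.3, -0.2]
opening: 0.602
```

>>> send_rows(
  plan=[
    [[0,0,0],[0,0,0]],
    [[0,0,0],[0,0,0]],
    [[0,0,0],[0,0,0]],
    [[0,0,0],[0,0,0]],
    [[0,0,0],[0,0,0]],
    [[0,0,0],[0,0,0]],
  ],
  gripper=1.0,
  grip_force=60,
)

```text
time: 14.55
eef_pos: [0.5142, -0.2802, 0.0842]
tcp_rot: [0.704, -0.073, 0.075, -0.703]
contact_force: [0.4, 0.7, 6.7]
opening: 0.227
```

>>> send_rows(
  plan=[
    [[0,-0.05,0],[0,0,0]],
    [[0,-0.1,0],[0,0,0]],
    [[0,-0.15,0],[0,0,0]],
    [[0,-0.15,0],[0,0,0]],
    [[0,-0.15,0],[0,0,0]],
    [[0,-0.15,0],[0,0,0]],
    [[0,-0.1,0],[0,0,0]],
    [[0,-0.05,0],[0,0,0]],
    [[0,0,0],[0,0,0]],
    [[0,0,0],[0,0,0]],
  ],
)

```text
time: 15.55
eef_pos: [0.5128, -0.2792, 0.1897]
tcp_rot: [-0.703, 0.075, -0.074, 0.704]
contact_force: [-0.0, 0.2, -1.5]
opening: 0.226
```

Run:
```python
from h import *
np.set_printoptions(precision=4,suppress=True)
s=get_state();print(s["time"],s["eef_pos"],s["contact_force"],s["opening"],R.from_quat(s["tcp_rot"]).as_matrix())
t=np.load("tj.npy",allow_pickle=True).item()
g=lambda x,y:[265+x/5,215+y/5]
P=onz(t,[g(207,97),g(195,238)],.084);print(P,P.mean(0),np.degrees(np.arctan2(*(P[0]-P[1])[[1,0]])))
# darkness profile across the gap per row
gr=cv2.cvtColor(t["img"],cv2.COLOR_BGR2GRAY).astype(float)
for r in range(236,262,3):
    print(r,gr[r,295:318].astype(int))
```

```text
15.55 [ 0.5128 -0.2792  0.1897] [-0.0186  0.1892 -1.4565] 0.2264316510156032 [[ 0.9781 -0.0014  0.2083]
 [-0.2082  0.001   0.9781]
 [-0.0016 -1.      0.0007]]
[[ 0.5847 -0.0214  0.084 ]
 [ 0.5133 -0.0167  0.084 ]] [ 0.549 -0.019  0.084] -3.7535405540255242
236 [ 90  92 104 130 141 144 141 139 132 109  91  83 100 128 135 140 143 142
 140 138 128 126 140]
239 [ 93 100 120 137 143 141 140 137 120  98  83  84 114 132 137 141 143 140
 140 133 104  98 113]
242 [ 79  93 127 140 143 140 140 136 113  92  79  97 128 134 138 142 143 139
 139 126  98 103 108]
245 [110 119 135 142 141 139 137 124 102  83  81 109 130 136 140 142 141 138
 134 107  93 104 107]
248 [116 131 140 143 140 138 136 113  91  78  93 123 134 136 142 142 139 138
 131 102 101 107 106]
251 [118 133 140 141 139 138 128 104  85  79 105 129 135 138 141 140 139 134
 114  95 103 107 105]
254 [117 134 141 139 138 135 114  95  79  87 119 132 137 140 141 140 139 132
 102  98 105 106 103]
257 [133 139 141 138 138 131 106  87  77 101 127 134 137 139 140 138 136 120
  95 101 107 104  98]
260 [111 113 116 121 121 108  93  79  84 112 127 133 136 140 139 138 131 103
  94 104 105 101 102]
```

>>> send_rows(
  plan=[
    [[0,0,0],[0,-0.0167,0]],
    [[0.008,0,0.12],[0,0,0]],
    [[0.008,0,0.24],[0,0,0]],
    [[0.008,0,0.26],[0,0,0]],
    [[0.008,0,0.26],[0,0,0]],
    [[0.008,0,0.26],[0,0,0]],
    [[0.008,0,0.26],[0,0,0]],
    [[0.008,0,0.26],[0,0,0]],
    [[0.008,0,0.26],[0,0,0]],
    [[0.008,0,0.2],[0,0,0]],
    [[0,0,0.08],[0,0,0]],
    [[0,0,0],[0,0,0]],
  ],
)

```text
time: 16.75
eef_pos: [0.549, -0.0164, 0.19]
tcp_rot: [-0.706, 0.037, -0.036, 0.706]
contact_force: [0.3, -0.5, -0.4]
opening: 0.229
```

Run:
```python
from h import *
np.set_printoptions(precision=4,suppress=True)
w=cam("wrist");s=get_state();print(s["time"],s["eef_pos"],s["contact_force"],R.from_quat(s["tcp_rot"]).as_euler("xyz"))
np.save("w3.npy",w,allow_pickle=True)
T=w["world_from_camera"]@np.linalg.inv(w["mount"])
for y in(.06,.07): print("tip pred",proj(w,(T@[0,y,0,1])[:3]))
t=np.load("tj.npy",allow_pickle=True).item()
P=onz(t,[[305.7,236],[302.8,257]],.080);print(P,np.degrees(np.arctan2(*(P[0]-P[1])[[1,0]])))
S=cam("side")
out=np.hstack([cv2.resize(w["img"][60:300,230:400],(425,600),interpolation=cv2.INTER_CUBIC),cv2.resize(S["img"][170:320,255:348],(372,600),interpolation=cv2.INTER_CUBIC)])
cv2.imwrite("pics/w7.png",cv2.convertScaleAbs(out,alpha=1.4,beta=10))
```

```text
16.8 [ 0.5491 -0.0175  0.1901] [ 0.0849 -0.5455 -2.2018] [-1.5712  0.001  -0.1044]
tip pred [[314.3494 258.698 ]]
tip pred [[314.291  253.7362]]
[[ 0.5813 -0.0195  0.08  ]
 [ 0.5278 -0.0133  0.08  ]] -6.697693569615749
```

View pics/w7.png

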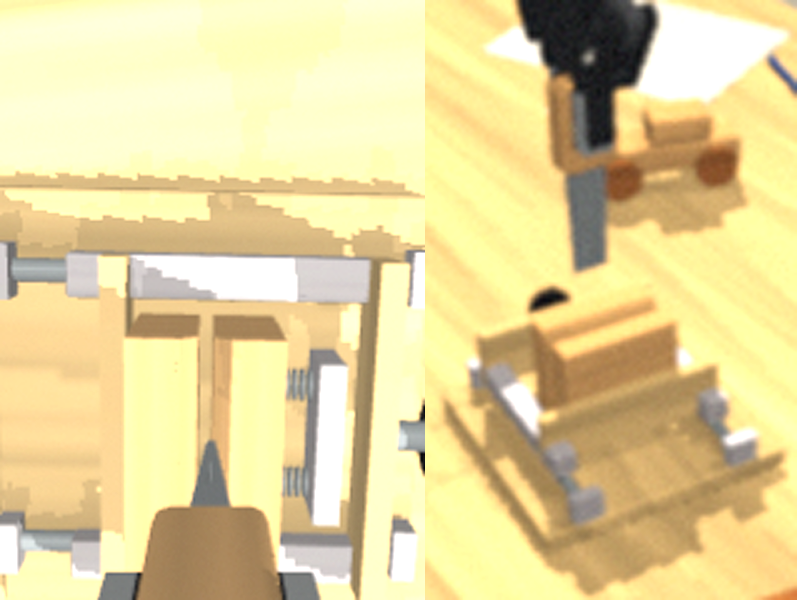

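The blade tip, at crop (210,440), is about 1.3 mm off the gap line at column 207, towards the +y side, and the yaw lines up. The gap looks about 4.5 mm wide, so I expect the blade to stop with its tip about 39 mm below the lip.

>>> send_rows(
  plan=[
    [[0,0.02,-0.011],[0,0,0]],
    [[0,0.06,0],[0,0,0]],
    [[0,0.08,0],[0,0,0]],
    [[0,0.08,0],[0,0,0]],
    [[0,0.06,0],[0,0,0]],
    [[0,0.04,0],[0,0,0]],
    [[0,0.04,0],[0,0,0]],
    [[0,0.04,0],[0,0,0]],
  ],
)

```text
time: 17.65
eef_pos: [0.5496, -0.0191, 0.14]
tcp_rot: [-0.706, 0.037, -0.037, 0.706]
contact_force: [0.2, 0.9, -0.1]
opening: 0.224
```

>>> send_rows(
  plan=[
    [[0,0.02,0],[0,0,0]],
    [[0,0.02,0],[0,0,0]],
    [[0,0.02,0],[0,0,0]],
  ],
)

```text
time: 17.95
eef_pos: [0.5496, -0.0192, 0.1331]
tcp_rot: [0.706, -0.037, 0.037, -0.706]
contact_force: [-0.5, -0.0, -0.2]
opening: 0.23
```

>>> send_rows(
  plan=[
    [[0,0.017,0],[0,0,0]],
    [[0,0.017,0],[0,0,0]],
  ],
)

```text
time: 18.15
eef_pos: [0.5495, -0.0192, 0.1289]
tcp_rot: [0.706, -0.037, 0.037, -0.706]
contact_force: [-0.4, 1.2, -1.1]
opening: 0.229
```

>>> send_rows(
  plan=[
    [[0,0.017,0],[0,0,0]],
    [[0,0.017,0],[0,0,0]],
  ],
)

```text
time: 18.35
eef_pos: [0.5496, -0.0193, 0.1251]
tcp_rot: [0.706, -0.037, 0.037, -0.706]
contact_force: [0.4, 0.6, 1.1]
opening: 0.226
```

>>> send_rows(
  plan=[
    [[0,0.017,0],[0,0,0]],
    [[0,0.017,0],[0,0,0]],
  ],
)

```text
time: 18.55
eef_pos: [0.5499, -0.0193, 0.1213]
tcp_rot: [0.706, -0.037, 0.038, -0.706]
contact_force: [0.8, -0.0, 3.7]
opening: 0.226
```

>>> send_rows(
  plan=[
    [[0,0.017,0],[0,0,0]],
    [[0,0.017,0],[0,0,0]],
  ],
)

```text
time: 18.75
eef_pos: [0.55, -0.0194, 0.1173]
tcp_rot: [0.706, -0.037, 0.038, -0.706]
contact_force: [-0.1, 0.5, 4.1]
opening: 0.225
```

>>> send_rows(
  plan=[
    [[0,0.017,0],[0,0,0]],
  ],
)

```text
time: 18.85
eef_pos: [0.5501, -0.0194, 0.1154]
tcp_rot: [0.706, -0.036, 0.038, -0.706]
contact_force: [-0.8, -0.2, 5.7]
opening: 0.226
```

>>> send_rows(
  plan=[
    [[0,0.017,0],[0,0,0]],
  ],
)

```text
time: 18.95
eef_pos: [0.5501, -0.0194, 0.1135]
tcp_rot: [0.706, -0.036, 0.038, -0.706]
contact_force: [-0.5, 1.0, 5.7]
opening: 0.229
```

Run:
```python
from h import *
s=get_state();print(s["time"],s["eef_pos"],s["contact_force"])
w=cam("wrist");S=cam("side")
out=np.hstack([cv2.resize(w["img"][100:360,220:410],(438,600),interpolation=cv2.INTER_CUBIC),cv2.resize(S["img"][200:300,265:325],(360,600),interpolation=cv2.INTER_CUBIC)])
cv2.imwrite("pics/w8.png",cv2.convertScaleAbs(out,alpha=1.4,beta=10))
```

```text
18.95 [ 0.55012478 -0.0193974   0.1134703 ] [-0.4883981  0.9596058  5.7092271]
```

View pics/w8.png

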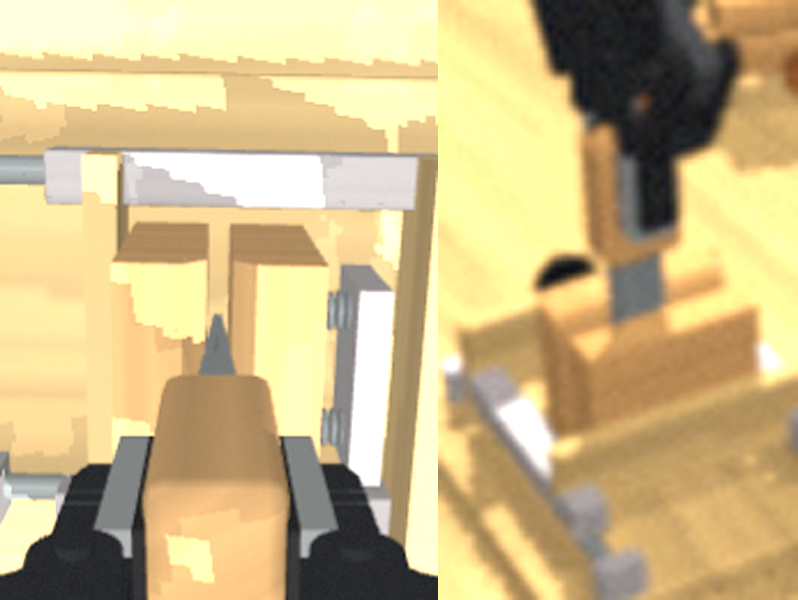

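The blade stands centred in the gap and drags at about 6.7 N net, so the sprung cheek has given roughly 1.7 mm. I'll go a little deeper, then hold.

>>> send_rows(
  plan=[
    [[0,0.017,0],[0,0,0]],
  ],
)

```text
time: 19.15
eef_pos: [0.5503, -0.0194, 0.1117]
tcp_rot: [0.706, -0.036, 0.038, -0.706]
contact_force: [-0.2, 0.2, 6.8]
opening: 0.225
```

>>> send_rows(
  plan=[
    [[0,0.01,0],[0,0,0]],
  ],
)

```text
time: 19.25
eef_pos: [0.5503, -0.0194, 0.1106]
tcp_rot: [0.706, -0.036, 0.038, -0.706]
contact_force: [-0.7, 1.5, 8.1]
opening: 0.222
```

>>> send_rows(
  plan=[
    [[0,0,0],[0,0,0]],
    [[0,0,0],[0,0,0]],
    [[0,0,0],[0,0,0]],
    [[0,0,0],[0,0,0]],
    [[0,0,0],[0,0,0]],
  ],
)

```text
time: 19.75
eef_pos: [0.5503, -0.0195, 0.1105]
tcp_rot: [0.706, -0.036, 0.038, -0.706]
contact_force: [-0.1, 0.3, 6.7]
opening: 0.227
```

Run:
```python
from h import *
s=get_state();print(s["time"],s["eef_pos"],s["contact_force"],s["opening"],abs(s["dq"]).max())
w=cam("wrist");S=cam("side")
out=np.hstack([cv2.resize(w["img"][100:360,220:410],(438,600),interpolation=cv2.INTER_CUBIC),cv2.resize(S["img"][180:280,200:260],(360,600),interpolation=cv2.INTER_CUBIC)])
cv2.imwrite("pics/w9.png",cv2.convertScaleAbs(out,alpha=1.4,beta=10))
```

```text
19.75 [ 0.55031843 -0.01946915  0.1104794 ] [-0.09069725  0.2539539   6.72734292] 0.22651726959606203 0.0021111367331473826
```

View pics/w9.png

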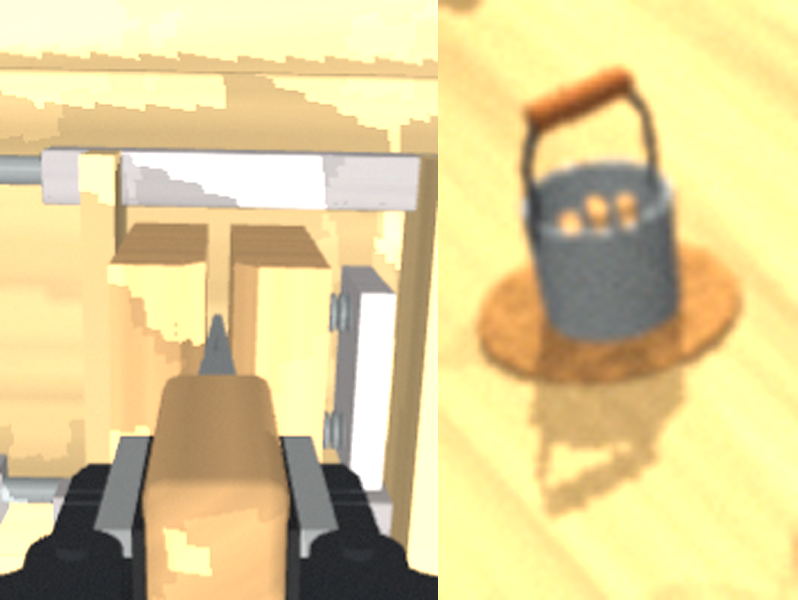

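The springs on the right are visibly compressed, the shim has not slipped in the grip, and the pot stands on the mat. The push is about 9 N net while moving, at rest now, which fits a give of about 2 mm. Handing in.

```bash
python3 -c "from plant import *; print(sign_off())"
```

```text
the job is handed in; nothing more can be done
None
```

I handed the job in at about 20 s of the 64 s. The pot is on the cork mat, and the gripper is holding the shim still between the cheeks of the plywood jig. `sign_off` gave no verdict.

**Last checks**
- **Pot:** the side view shows it upright and released on the mat, about 5 mm or less from the centre by my estimate.
- **Shim:** it is upright, in line with the gap and still gripped. Its tip is about 0.040 m above the table, roughly 39 mm below the lip.
- **Cheek:** drag started at a TCP height of about 0.128 m and I stopped at 0.1105 m. From the blade's taper that is about 2.0 mm of give. This is inferred, because I could not read the joint, but it fits a push of about 9 N while moving and slightly less at rest. The springs also look compressed in the wrist view.

**What disagreed or failed**
- **First pot grasp:** it missed. The closed fingers came down on top of the bar with about 5 N.
- **Finger length:** the pictures showed the fingertips about 23 mm short of the stated 14 mm ahead of the TCP. I went in deeper by that much and both later grasps held.
- **Bystanders:** I did not measure the car, jar or screwdriver again at the end. All moves passed well above them.

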